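Step the gem light base to its widest aperture

ROBOT

A 6-joint arm with a two-finger parallel gripper is mounted at the origin on the work surface. World frame = base frame: x ahead of the robot, y to its left, z up, the work surface at z = 0. Lengths are in m, angles in rad, forces in N, time in s.
With the tool pointing down it reaches from about 0.3 to 0.775 m from the base axis. Payload 14.6 kg.
Tool frame: the origin (TCP) lies between the finger pads; the fingertips stand 8 mm ahead of it and the grasp point (between the pads) lies 11 mm behind it; z points along the fingers, y is the direction in which the jaws open and shut (so a half turn about z gives the same grasp; the last joint's range is limited). The gripper opens to 94 mm and grips with 3 to 60 N. Pads are 16 mm wide; open, the fingers measure 119 mm over their backs; the gripper's body (75 mm by 177 mm) begins 78 mm behind the grasp point.
Start: joints at [-1.244, 0.3, 1.521, -0, 1.321, -0.067], TCP at [0.211, -0.508, 0.213] pointing down, gripper open.
Joint ranges: [-3.03, 3.03], [-0.79, 2.21], [0.23, 2.52], [-1.04, 4.18], [0, 3.07], [-2.55, 2.55]. Speed limits (rad/s): [2.22, 2.22, 2.57, 3.14, 3.14, 3.14].

INTERFACE

Orientations are given as [roll, pitch, yaw] about the fixed x, y, z axes, in that order (R = Rz(yaw) Ry(pitch) Rx(roll)).
In Python, from station import ctrl, viewer, workorder gives the robot as it stands.
- The arm moves only by the tool play_rows, never from a script. Its argument "commands" is a list of rows, each an object of numbers: "dx", "dy", "dz": the shift along the tool's x, y, z in m; "ax", "ay", "az": the turn, a rotation vector about the tool's x, y, z in degrees. In form: [{"dx": .., "dy": .., "dz": .., "ax": .., "ay": .., "az": ..}, ...]. A call has exactly 5 rows; each row shifts and turns the pose as measured when the row begins, along the tool's axes as they then stand; what a row does not reach is not made up. A row lasts 1/12 s, in which the tool goes at most 41.7 mm and 7.16 degrees, less where a joint would pass 70% of its speed; a pose out of reach is approached as far as the arm can. A call with a gripper value outside its range is refused whole. "claw" is the opening, from 0 (shut) to 1 (fully open), set as the call begins (left out, the last holds). The fingers move at their own pace and stop on an object; "squeeze" is the grip in N (left out, the last holds). Time passes only in rows, so rows that do not move let the fingers close, or fill a call up. It gives the time, the measured TCP pose, the force and the opening at its end, in the units of the state.
- ctrl.get_obs(): the state, without advancing time (a new reading comes with each control period).
- viewer.camera(name): name is "scene" or "side" or "wrist"; returns the picture (400x640x3 uint8, red, green, blue); there is no depth.
- viewer.camera_model(name): a dict with "K" (3x3 intrinsics, pixels), "pose" (4x4, takes a point from camera to world coordinates); the wrist camera has in their place "T_tool_cam" (4x4, takes a point from camera to tool coordinates, whose origin is the TCP and whose axes are the flange's). Camera axes: x right, y down, z forward; pixel columns grow to the right and rows downward; lengths in m; the calibration is good to about 2 mm. A picture is of the moment at which its call begins: read the wrist's pose just before it. camera_model takes no time and is no camera call.
- workorder.hand_in(): hands the job in, once; it reports no verdict.
The state is a dict: "time_s": time; "qpos": joint angles; "joint_vel": joint speeds; "tau": joint torques, N m; "ee_pos": TCP position; "eef_rot": TCP orientation; "force": force on the tool from outside, world axes, zero at the start; "moment": the same for the moment, N m; "grip_width": finger opening in m.
Only numpy, scipy, OpenCV 4.12 (cv2) and the standard library are available. Lean on these libraries where they do the work, as an engineer would, in place of code of your own. Each camera call takes 0.05 s, during which the arm holds its last target. There are 200 camera calls.

TASK

On the gem inspection light base, push the finger tabs of the aperture turret round with a fingertip until the station marked with five dots (the widest window) is clicked in at the brass pointer, then take the hand away. Only push: do not pinch a tab, and leave the light base and everything lying on it and around it where they are.

Things in the scene. Friction and masses are not known exactly. Their poses are not given: they have to be found in the camera images.
- light_base: Grey light base, a box 250 mm (x) by 300 mm (y), flat deck 55 mm above the bench, loose on rubber feet, 3.2 kg: it slides if pushed with more than about 12 N. Origin under its centre; z up; its -x side is the front. The aperture turret sits on the deck. A black dimmer knob (top 74 mm above the bench) and a low switch sit in the deck's front -y corner.
- pivot (a point): Fixed point on the turret's vertical pivot axis, 45 mm to +y of the base's centre, level with the disc's face, 67 mm above the bench. The turret is a level aluminium disc 156 mm across; five stations 72 degrees apart run 1 to 5 anticlockwise seen from above. A hub 34 mm across with a brass screw stands here, top 82 mm above the bench.
- port (a point): Fixed point above the lamp port, 42 mm from the pivot towards the base's front (-x), 67 mm above the bench; the selected station's window is centred here. On the same line, 103 to 122 mm from the pivot, a flat brass arrow lies on the deck, pointing at the turret; it is only 4 mm high.
- window5 (a point): Centre of the widest window (29 mm, white in a black mask), that of the station with five dots, on the disc's upper face, 42 mm from the pivot axis, in line with its dots and its tab.
- turret (a joint): Turret angle (rad), growing anticlockwise seen from above; no end stops. The five-dot station is at the pointer at 0 and any whole turn (6.283). A spring plunger pulls the turret to the nearest click position, one every 1.2566 rad; pushed a little past half a step (about 0.7) it springs to the next by itself, its tab leaving the finger by up to 50 mm. Pushing a tab takes at most about 8 N.
- tab1 (a point): Middle of the top edge of the finger tab of station 1 (1 black dot, white window 6 mm wide), 89 mm from the pivot axis. An upright aluminium fin, 22 mm long radially (78 to 100 mm from the axis), 5 mm thick, top 89 mm above the bench, 22 mm above the disc's face. All five are alike.
- tab2 (a point): Middle of the top edge of the finger tab of station 2 (2 black dots, white window 11 mm wide), 89 mm from the pivot axis. An upright aluminium fin, 22 mm long radially (78 to 100 mm from the axis), 5 mm thick, top 89 mm above the bench, 22 mm above the disc's face. All five are alike.
- tab3 (a point): Middle of the top edge of the finger tab of station 3 (3 black dots, white window 17 mm wide), 89 mm from the pivot axis. An upright aluminium fin, 22 mm long radially (78 to 100 mm from the axis), 5 mm thick, top 89 mm above the bench, 22 mm above the disc's face. All five are alike.
- tab4 (a point): Middle of the top edge of the finger tab of station 4 (4 black dots, white window 23 mm wide), 89 mm from the pivot axis. An upright aluminium fin, 22 mm long radially (78 to 100 mm from the axis), 5 mm thick, top 89 mm above the bench, 22 mm above the disc's face. All five are alike.
- tab5 (a point): Middle of the top edge of the finger tab of station 5 (5 black dots, white window 29 mm wide), 89 mm from the pivot axis. An upright aluminium fin, 22 mm long radially (78 to 100 mm from the axis), 5 mm thick, top 89 mm above the bench, 22 mm above the disc's face. All five are alike.
- stone_dish: Small round steel dish, 54 mm across, 16 mm high, lying on the light base's deck on the -y side, rear. Origin under its centre. Leave it.
- loupe: Black folding hand loupe, opened, 60 mm long, 25 mm wide, 20 mm high, lying on the light base's deck on the -y side of the turret. Origin under its lens. Leave it.
- tweezers: Steel tweezers, 158 mm long, 8 mm high, lying on the bench along the front of the light base. Origin at the middle, underneath; x along them. Leave them.
- dop_block: Black block 74 by 96 mm with 12 steel dops standing in it, 79 mm high in all, on the bench on the +y side of the light base. Origin under its centre. Leave it.
- tang: Polishing tang standing upright: aluminium and brass block with a violet barrel on top, foot 90 by 60 mm, 151 mm high, well to the -y side. Origin under its centre. Leave it.
- parcel_tray: White plastic divided tray, 100 by 140 mm, 22 mm high, on the bench behind (+x of) the light base. Origin under its centre. Leave it.
- alcohol_bottle: Amber bottle with a white cap, 56 mm across, 105 mm high, standing to the +y side. Origin under its centre. Leave it.

How it is judged:
By the outcome, as a careful person would: the job done as asked, in the order asked, and still so for the second after the job is handed in, with the robot touching nothing.
It also fails if it takes over 45 s, if anything falls off the work surface, if the arm or the gripper's body presses on something with over 40 N, if the wrist force passes 120 N, or if a joint passes its speed limit or range.

## Working session

There is one attempt and no reset: what is moved stays moved. The work goes in short steps, Python scripts to look and compute and a tool call to move; the robot and the scene stay as the last step left them, time stands still between calls to the robot, and variables do not carry over. Pictures are saved under pics/ and viewed, about 8 in all and at most 12, crops included, and the job is handed in when it is done.

Besides the shell and the picture viewer there is one more tool, called after ">>>" as name([rows], argument=value, ...), one row to a line, values as JSON. play_rows: Moves the arm, as the interface text tells. Its arguments: {"type":"object","properties":{"commands":{"type":"array","items":{"type":"object","properties":{"dx":{"type":"number"},"dy":{"type":"number"},"dz":{"type":"number"},"ax":{"type":"number"},"ay":{"type":"number"},"az":{"type":"number"}}}},"claw":{"type":"number"},"squeeze":{"type":"number"}},"required":["commands"]}

```bash
mkdir -p pics; ls; python3 - <<'E'
from station import ctrl, viewer, workorder
import cv2,numpy as np
o=ctrl.get_obs();print({k:np.round(v,3).tolist() for k,v in o.items()})
for n in ("scene","side","wrist"):
    im=viewer.camera(n);cv2.imwrite(f"pics/{n}0.png",im[...,::-1])
    m=viewer.camera_model(n);print(n,{k:np.round(v,4).tolist() if not isinstance(v,str) else v for k,v in m.items()})
E
```

```text
pics
{'time_s': 0.0, 'qpos': [-1.244, 0.3, 1.522, 0.0, 1.321, -0.067], 'joint_vel': [-0.0, 0.001, -0.0, -0.0, -0.0, 0.0], 'tau': [0.003, -53.181, -35.274, 0.071, 0.024, -0.0], 'ee_pos': [0.211, -0.508, 0.213], 'eef_rot': [-3.14, -0.0, 0.394], 'force': [-1.154, -0.466, -0.064], 'moment': [0.018, 0.024, -0.04], 'grip_width': 0.094}
scene {'K': [[427.1262, 0.0, 315.8203], [0.0, 427.1262, 187.1701], [0.0, 0.0, 1.0]], 'pose': [[0.8725, 0.3338, -0.3568, 0.9793], [0.4884, -0.6176, 0.6165, -0.6519], [-0.0146, -0.7122, -0.7018, 0.8905], [0.0, 0.0, 0.0, 1.0]]}
side {'K': [[428.0859, 0.0, 318.3961], [0.0, 428.0859, 198.6229], [0.0, 0.0, 1.0]], 'pose': [[0.9667, -0.1875, 0.1742, 0.3417], [-0.2558, -0.7285, 0.6356, -0.7074], [0.0077, -0.6589, -0.7522, 0.9543], [0.0, 0.0, 0.0, 1.0]]}
wrist {'K': [[293.2151, 0.0, 319.1534], [0.0, 293.2151, 201.4379], [0.0, 0.0, 1.0]], 'T_tool_cam': [[-0.0003, -0.9723, -0.2339, 0.0676], [1.0, -0.0004, 0.0002, 0.0013], [-0.0003, -0.2339, 0.9723, -0.1715], [0.0, 0.0, 0.0, 1.0]]}
```

View pics/scene0.png

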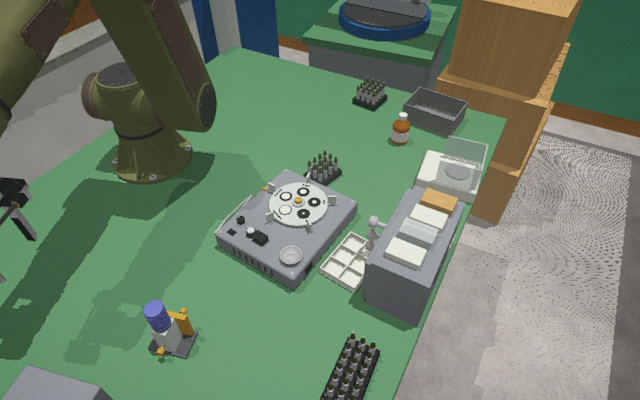

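View pics/side0.png

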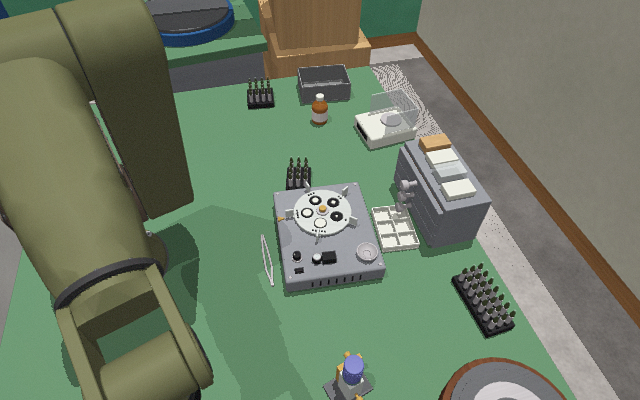

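The turret's hub is at about (298,201) in the scene view and (322,209) in the side view, with the brass arrow near (265,188) and (281,217). I'll enlarge both and take rough positions.

```bash
cat > h.py <<'E'
import numpy as np,cv2
from station import ctrl,viewer,workorder
from scipy.spatial.transform import Rotation as R
def pose(n,obs=None):
    m=viewer.camera_model(n)
    if n!="wrist": return m["K"],np.array(m["pose"])
    T=np.eye(4);T[:3,:3]=R.from_euler("xyz",obs["eef_rot"]).as_matrix();T[:3,3]=obs["ee_pos"]
    return m["K"],T@np.array(m["T_tool_cam"])
def cast(n,uv,z,obs=None):
    K,T=pose(n,obs);d=T[:3,:3]@np.linalg.inv(K)@[uv[0],uv[1],1.]
    return T[:3,3]+d*(z-T[2,3])/d[2]
def proj(n,p,obs=None):
    K,T=pose(n,obs);c=K@(np.linalg.inv(T)@np.append(p,1))[:3];return c[:2]/c[2]
E
python3 - <<'E'
from h import *
a=cv2.imread("pics/scene0.png")[155:255,225:345];b=cv2.imread("pics/side0.png")[180:250,265:365]
a=cv2.resize(a[:80],None,fx=6,fy=6,interpolation=cv2.INTER_CUBIC)[:,:720];b=cv2.resize(b,None,fx=7,fy=7,interpolation=cv2.INTER_CUBIC)
cv2.imwrite("pics/b.png",b)
for n,h,p in(("scene",(298,201),(265,188)),("side",(322,209),(281,217))):print(n,cast(n,h,.082),cast(n,p,.059))
# disc: white-ish contour fit
for n,c in(("scene",(298,203)),("side",(322,210))):
    im=cv2.imread(f"pics/{n}0.png");g=im.min(2);m=np.uint8(g>185)*255
    m[:c[1]-45]=0;m[c[1]+45:]=0;m[:,:c[0]-45]=0;m[:,c[0]+45:]=0
    m=cv2.morphologyEx(m,cv2.MORPH_OPEN,np.ones((3,3)))
    k=max(cv2.findContours(m,0,1)[0],key=cv2.contourArea)
    w=np.array([cast(n,q,.067)[:2] for q in k[:,0]],np.float32);print(n,cv2.minEnclosingCircle(w),cv2.fitEllipse(w))
E
```

```text
scene [ 0.55234828 -0.0086919   0.082     ] [0.43397973 0.00865941 0.059     ]
side [ 0.54362299 -0.00809184  0.082     ] [0.43534538 0.01082968 0.059     ]
scene ((0.5066642761230469, 0.004752821754664183), 0.06248893588781357) ((0.5053920745849609, -0.001270718639716506), (0.06059277057647705, 0.1181986853480339), 2.669466972351074)
side ((0.5465225577354431, -0.0014488399028778076), 0.07773105800151825) ((0.5542428493499756, -0.02615928277373314), (0.08960482478141785, 0.14205023646354675), 104.15959930419922)
```

View pics/b.png

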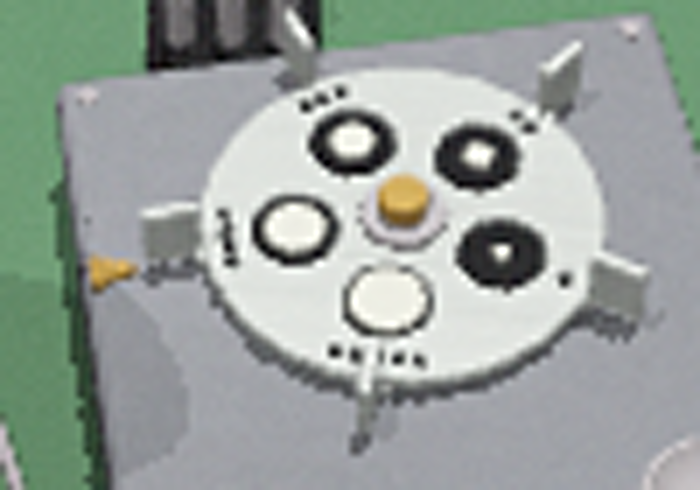

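The side view shows the four-dot tab at the brass arrow, with station 5 next to it anticlockwise on the base's -y side. One clockwise step is needed, so I'll push tab 5 towards the front. I'm moving over with the jaws shut.

>>> play_rows([
  {"dx": 0.035, "dy": -0.018},
  {"dx": 0.035, "dy": -0.018},
  {"dx": 0.035, "dy": -0.018},
  {"dx": 0.035, "dy": -0.018},
  {"dx": 0.035, "dy": -0.018},
], claw=0, squeeze=40)

```text
validation failed for argument at $.co...
```

>>> play_rows([
  {"dx": 0.035, "dy": -0.018},
  {"dx": 0.035, "dy": -0.018},
  {"dx": 0.035, "dy": -0.018},
  {"dx": 0.035, "dy": -0.018},
  {"dx": 0.035, "dy": -0.018},
])

```text
validation failed for argument at $.co...
```

>>> play_rows([
  {"az": -7},
  {"az": -7},
  {"az": -7},
  {"az": -7},
  {"az": -7},
])

```text
validation failed for argument at $.co...
```

The calls were refused, probably because every key has to be given. Retrying with full rows.

>>> play_rows([
  {"dx": 0.035, "dy": -0.018, "dz": 0, "ax": 0, "ay": 0, "az": 0},
  {"dx": 0.035, "dy": -0.018, "dz": 0, "ax": 0, "ay": 0, "az": 0},
  {"dx": 0.035, "dy": -0.018, "dz": 0, "ax": 0, "ay": 0, "az": 0},
  {"dx": 0.035, "dy": -0.018, "dz": 0, "ax": 0, "ay": 0, "az": 0},
  {"dx": 0.035, "dy": -0.018, "dz": 0, "ax": 0, "ay": 0, "az": 0},
], claw=0, squeeze=40)

```text
time_s: 0.57
ee_pos: [0.3377, -0.356, 0.211]
eef_rot: [-3.138, 0.001, 0.384]
force: [1.6, -0.0, -0.1]
grip_width: 0.0643
```

>>> play_rows([
  {"dx": 0.035, "dy": -0.018, "dz": 0, "ax": 0, "ay": 0, "az": 0},
  {"dx": 0.035, "dy": -0.018, "dz": 0, "ax": 0, "ay": 0, "az": 0},
  {"dx": 0.035, "dy": -0.018, "dz": 0, "ax": 0, "ay": 0, "az": 0},
  {"dx": 0.035, "dy": -0.018, "dz": 0, "ax": 0, "ay": 0, "az": 0},
  {"dx": 0.035, "dy": -0.018, "dz": 0, "ax": 0, "ay": 0, "az": 0},
])

```text
time_s: 0.98
ee_pos: [0.4706, -0.1981, 0.211]
eef_rot: [-3.138, 0.001, 0.383]
force: [1.3, -0.7, 0.0]
grip_width: 0.0308
```

>>> play_rows([
  {"dx": 0, "dy": 0, "dz": 0, "ax": 0, "ay": 0, "az": -7},
  {"dx": 0, "dy": 0, "dz": 0, "ax": 0, "ay": 0, "az": -7},
  {"dx": 0, "dy": 0, "dz": 0, "ax": 0, "ay": 0, "az": -7},
  {"dx": 0, "dy": 0, "dz": 0, "ax": 0, "ay": 0, "az": -7},
  {"dx": 0, "dy": 0, "dz": 0, "ax": 0, "ay": 0, "az": -7},
])

```text
time_s: 1.4
ee_pos: [0.475, -0.1897, 0.2097]
eef_rot: [-3.135, -0.002, 1.005]
force: [-0.3, -0.2, -0.8]
grip_width: 0.001
```

>>> play_rows([
  {"dx": 0, "dy": 0, "dz": 0, "ax": 0, "ay": 0, "az": -7},
  {"dx": 0, "dy": 0, "dz": 0, "ax": 0, "ay": 0, "az": 0},
  {"dx": 0, "dy": 0, "dz": 0, "ax": 0, "ay": 0, "az": 0},
  {"dx": 0, "dy": 0, "dz": 0, "ax": 0, "ay": 0, "az": 0},
  {"dx": 0, "dy": 0, "dz": 0, "ax": 0, "ay": 0, "az": 0},
])

```text
time_s: 1.82
ee_pos: [0.4747, -0.1894, 0.2089]
eef_rot: [-3.134, -0.003, 1.126]
force: [-1.3, -0.6, 0.5]
grip_width: 0.0006
```

```bash
python3 - <<'E'
from h import *
import json
o=ctrl.get_obs();im=viewer.camera("wrist")[...,::-1].copy();cv2.imwrite("pics/w1.png",im)
json.dump({k:np.array(o[k]).tolist() for k in("ee_pos","eef_rot")},open("w1.json","w"))
print(o["ee_pos"],o["eef_rot"])
hsv=cv2.cvtColor(im,cv2.COLOR_BGR2HSV);m=cv2.inRange(hsv,(12,110,90),(32,255,255))
n,_,s,c=cv2.connectedComponentsWithStats(m)
for i in range(1,n):
    if s[i,4]>25: print(s[i],c[i].round(1),cast("wrist",c[i],.082,o)[:2].round(4),cast("wrist",c[i],.059,o)[:2].round(4))
E
```

```text
[ 0.47468921 -0.18935534  0.20886355] [-3.13392818e+00 -2.61930033e-03  1.12569827e+00]
[190  31  19  15 171] [197.9  36.4] [ 0.439  -0.0039] [0.4339 0.0059]
[312 275   4  58 161] [313.9 303.6] [ 0.4157 -0.2993] [ 0.4088 -0.3123]
[323 274   4  59 143] [324.7 303.2] [ 0.427  -0.3042] [ 0.421  -0.3175]
[  80  323  357   38 2617] [299.2 354.6] [ 0.37   -0.3534] [ 0.3596 -0.3706]
```

View pics/w1.png

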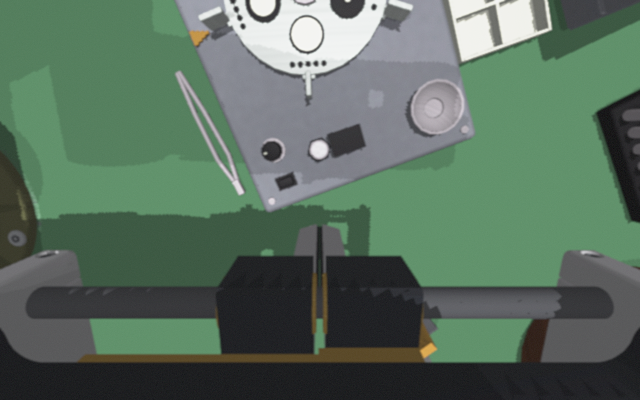

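The picture shows window 5 at (306,34), its dots at (308,64), tab 5 at (308,87), tab 1 at (398,10) and the arrow at (198,37). Next I'll work out the pivot.

```bash
python3 - <<'E'
from h import *
import json
o=json.load(open("w1.json"))
for nm,uv,z in(("w5",(306,34),.067),("dots",(308,64),.067),("tab5in",(307.5,72),.089),("tab5out",(308,90),.089),("tab1out",(411,9),.089),("knob",(272,150),.074),("loupe",(345,140),.07),("deckcorner",(270,209),.055),("deckcorner2",(474,136),.055)):
    print(nm,cast("wrist",uv,z,o)[:2].round(4))
# side view: windows white blobs
for nm,uv in(("w5",(265+388/7,180+300/7)),("w2",(265+480/7,180+154/7)),("w4",(265+295/7,180+229/7)),("w1",(265+502/7,180+253/7)),("w3",(265+352/7,180+142/7))):
    print("side",nm,cast("side",uv,.067)[:2].round(4))
E
```

```text
w5 [ 0.5313 -0.0411]
dots [ 0.5213 -0.0661]
tab5in [ 0.5168 -0.0766]
tab5out [ 0.5103 -0.0909]
tab1out [ 0.6218 -0.0696]
knob [ 0.4514 -0.1253]
loupe [ 0.5238 -0.1487]
deckcorner [ 0.4149 -0.1833]
deckcorner2 [ 0.652  -0.2057]
side w5 [ 0.5307 -0.0408]
side w2 [0.5843 0.0201]
side w4 [0.5052 0.0014]
side w1 [ 0.5786 -0.0297]
side w3 [0.5374 0.0386]
```

The mean of the five windows gives the pivot at (0.547, -0.002). Tab 5 is at -113° and the pointer at 175°, which agrees with one 72° clockwise step. I'll go to the gap behind tab 5, at -83° and radius 90 mm, then down.

>>> play_rows([
  {"dx": 0.031, "dy": 0.008, "dz": 0, "ax": 0, "ay": 0, "az": 0},
  {"dx": 0.031, "dy": 0.008, "dz": 0, "ax": 0, "ay": 0, "az": 0},
  {"dx": 0.031, "dy": 0.008, "dz": 0, "ax": 0, "ay": 0, "az": 0},
  {"dx": 0.031, "dy": 0.008, "dz": 0, "ax": 0, "ay": 0, "az": 0},
  {"dx": 0, "dy": 0, "dz": 0.005, "ax": 0, "ay": 0, "az": 0},
])

```text
time_s: 2.28
ee_pos: [0.5603, -0.0891, 0.205]
eef_rot: [-3.136, -0.003, 1.111]
force: [-0.2, 0.2, -0.4]
grip_width: 0.0005
```

>>> play_rows([
  {"dx": 0, "dy": 0, "dz": 0.015, "ax": 0, "ay": 0, "az": 0},
  {"dx": 0, "dy": 0, "dz": 0.02, "ax": 0, "ay": 0, "az": 0},
  {"dx": 0, "dy": 0, "dz": 0.02, "ax": 0, "ay": 0, "az": 0},
  {"dx": 0, "dy": 0, "dz": 0.01, "ax": 0, "ay": 0, "az": 0},
  {"dx": 0, "dy": 0, "dz": 0, "ax": 0, "ay": 0, "az": 0},
])

```text
time_s: 2.7
ee_pos: [0.5605, -0.0874, 0.1366]
eef_rot: [-3.136, -0.003, 1.106]
force: [-0.5, -0.9, -0.5]
grip_width: 0.0002
```

```bash
python3 - <<'E'
from h import *
o=ctrl.get_obs();im=viewer.camera("wrist")[...,::-1].copy();cv2.imwrite("pics/w2.png",im)
print(o["ee_pos"],o["eef_rot"])
for n,p in(("pivot",(.547,-.002,.067)),("tab5out",(.5103,-.0909,.089)),("tip",np.r_[o["ee_pos"][:2],o["ee_pos"][2]-.008])):print(n,proj("wrist",np.array(p),o).round(1))
E
```

```text
[ 0.56048947 -0.08742186  0.13663985] [-3.13634341e+00 -2.66195401e-03  1.10634197e+00]
pivot [255.2 126.4]
tab5out [264.  249.5]
tip [317.6 236.7]
```

View pics/w2.png

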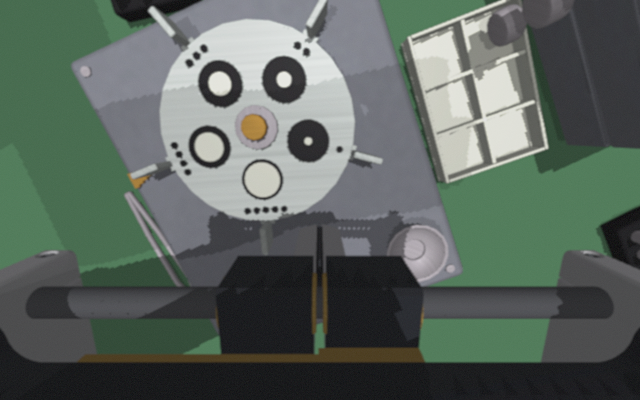

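The disc and tab 5, whose outer end is at (264,250), sit where predicted, and the shut fingertips near (320,235) are in the free gap. Going down to tip height 77 mm.

>>> play_rows([
  {"dx": -0.003, "dy": 0, "dz": 0.015, "ax": 0, "ay": 0, "az": 0},
  {"dx": 0, "dy": 0, "dz": 0.015, "ax": 0, "ay": 0, "az": 0},
  {"dx": 0, "dy": 0, "dz": 0.013, "ax": 0, "ay": 0, "az": 0},
  {"dx": 0, "dy": 0, "dz": 0.007, "ax": 0, "ay": 0, "az": 0},
  {"dx": 0, "dy": 0, "dz": 0, "ax": 0, "ay": 0, "az": 0},
])

```text
time_s: 3.17
ee_pos: [0.5618, -0.0919, 0.0922]
eef_rot: [3.138, -0.005, 1.102]
force: [0.1, 1.0, 0.0]
grip_width: 0.0006
```

```bash
cat > plan.py <<'E'
from h import *
import sys
o=ctrl.get_obs();P=np.array([.547,-.002]);p=np.array(o["ee_pos"]);v=p[:2]-P;y=o["eef_rot"][2]
print("pos",p.round(4),"r %.4f ang %.1f"%(np.hypot(*v),np.degrees(np.arctan2(v[1],v[0]))),"yaw %.1f"%np.degrees(y),"F",np.round(o["force"],1))
q=p[:2]
for a in map(float,sys.argv[1:]):
    t=P+.089*np.array([np.cos(np.radians(a)),np.sin(np.radians(a))]);d=t-q;q=t
    print(a,"dx %.4f dy %.4f"%(np.cos(y)*d[0]+np.sin(y)*d[1],np.sin(y)*d[0]-np.cos(y)*d[1]),"dz %.4f"%(p[2]-.085))
E
python3 plan.py -85 -90 -95 -100 -104 -108 -112 -116 -120 -124
```

```text
pos [ 0.5618 -0.0919  0.0922] r 0.0911 ang -80.7 yaw 63.2 F [0.1 1.  0. ]
-85.0 dx -0.0021 dy -0.0068 dz 0.0072
-90.0 dx -0.0038 dy -0.0068 dz 0.0072
-95.0 dx -0.0032 dy -0.0071 dz 0.0072
-100.0 dx -0.0026 dy -0.0073 dz 0.0072
-104.0 dx -0.0016 dy -0.0060 dz 0.0072
-108.0 dx -0.0012 dy -0.0061 dz 0.0072
-112.0 dx -0.0007 dy -0.0062 dz 0.0072
-116.0 dx -0.0003 dy -0.0062 dz 0.0072
-120.0 dx 0.0001 dy -0.0062 dz 0.0072
-124.0 dx 0.0006 dy -0.0062 dz 0.0072
```

>>> play_rows([
  {"dx": -0.002, "dy": -0.005, "dz": 0.003, "ax": 0, "ay": 0, "az": 0},
  {"dx": -0.003, "dy": -0.006, "dz": 0.003, "ax": 0, "ay": 0, "az": 0},
  {"dx": -0.003, "dy": -0.006, "dz": 0.002, "ax": 0, "ay": 0, "az": 0},
  {"dx": -0.001, "dy": -0.004, "dz": 0, "ax": 0, "ay": 0, "az": 0},
  {"dx": 0, "dy": 0, "dz": 0, "ax": 0, "ay": 0, "az": 0},
])

```text
time_s: 3.58
ee_pos: [0.5378, -0.0908, 0.0869]
eef_rot: [3.134, -0.006, 1.102]
force: [-1.0, 0.3, 0.1]
grip_width: 0.0006
```

```bash
python3 plan.py -98 -101 -104 -107 -110 -113 -116
```

```text
pos [ 0.5378 -0.0908  0.0869] r 0.0893 ang -95.9 yaw 63.1 F [-1.   0.3  0.1]
-98.0 dx -0.0008 dy -0.0032 dz 0.0019
-101.0 dx -0.0014 dy -0.0044 dz 0.0019
-104.0 dx -0.0012 dy -0.0045 dz 0.0019
-107.0 dx -0.0009 dy -0.0046 dz 0.0019
-110.0 dx -0.0007 dy -0.0046 dz 0.0019
-113.0 dx -0.0004 dy -0.0046 dz 0.0019
-116.0 dx -0.0002 dy -0.0047 dz 0.0019
```

>>> play_rows([
  {"dx": -0.001, "dy": -0.0045, "dz": 0.001, "ax": 0, "ay": 0, "az": 0},
  {"dx": -0.001, "dy": -0.0045, "dz": 0, "ax": 0, "ay": 0, "az": 1},
  {"dx": -0.001, "dy": -0.0045, "dz": 0, "ax": 0, "ay": 0, "az": 1},
  {"dx": -0.001, "dy": -0.0045, "dz": 0, "ax": 0, "ay": 0, "az": 1},
  {"dx": -0.001, "dy": -0.0045, "dz": 0, "ax": 0, "ay": 0, "az": 1},
])

```text
time_s: 4.0
ee_pos: [0.5148, -0.0842, 0.0868]
eef_rot: [3.131, -0.008, 1.026]
force: [3.1, 0.2, -0.5]
grip_width: 0.0002
```

```bash
python3 plan.py -113 -116 -119 -122 -125 -128 -131 
```

```text
pos [ 0.5148 -0.0842  0.0868] r 0.0883 ang -111.4 yaw 58.8 F [ 3.1  0.2 -0.5]
-113.0 dx -0.0011 dy -0.0023 dz 0.0018
-116.0 dx -0.0005 dy -0.0046 dz 0.0018
-119.0 dx -0.0003 dy -0.0046 dz 0.0018
-122.0 dx -0.0001 dy -0.0047 dz 0.0018
-125.0 dx 0.0002 dy -0.0047 dz 0.0018
-128.0 dx 0.0004 dy -0.0046 dz 0.0018
-131.0 dx 0.0007 dy -0.0046 dz 0.0018
```

The finger is in contact at about 3 N, so I'll carry on round the arc.

>>> play_rows([
  {"dx": -0.001, "dy": -0.0045, "dz": 0.001, "ax": 0, "ay": 0, "az": 1.5},
  {"dx": 0, "dy": -0.0045, "dz": 0, "ax": 0, "ay": 0, "az": 1.5},
  {"dx": 0, "dy": -0.0045, "dz": 0, "ax": 0, "ay": 0, "az": 1.5},
  {"dx": 0, "dy": -0.0045, "dz": 0, "ax": 0, "ay": 0, "az": 1.5},
  {"dx": 0, "dy": -0.0045, "dz": 0, "ax": 0, "ay": 0, "az": 1.5},
])

```text
time_s: 4.42
ee_pos: [0.4955, -0.073, 0.0866]
eef_rot: [3.125, -0.011, 0.882]
force: [5.1, -4.0, -2.8]
grip_width: 0.0006
```

```bash
python3 plan.py -128 -131 -134 -137 -140 -143 -146; python3 -c "
from h import *
cv2.imwrite('pics/s3.png',cv2.resize(viewer.camera('side')[170:270,255:385,::-1],None,fx=4,fy=4))"
```

```text
pos [ 0.4955 -0.073   0.0866] r 0.0877 ang -126.0 yaw 50.5 F [ 5.1 -4.  -2.8]
-128.0 dx -0.0015 dy -0.0031 dz 0.0016
-131.0 dx 0.0000 dy -0.0047 dz 0.0016
-134.0 dx 0.0002 dy -0.0047 dz 0.0016
-137.0 dx 0.0005 dy -0.0046 dz 0.0016
-140.0 dx 0.0007 dy -0.0046 dz 0.0016
-143.0 dx 0.0010 dy -0.0046 dz 0.0016
-146.0 dx 0.0012 dy -0.0045 dz 0.0016
```

View pics/s3.png

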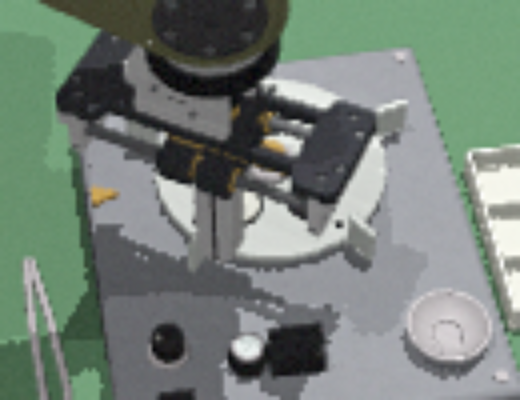

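The crop shows tab 5 ahead of the finger at (200,235), turning with it, and the base hasn't shifted. Continuing.

>>> play_rows([
  {"dx": -0.001, "dy": -0.004, "dz": 0, "ax": 0, "ay": 0, "az": 1},
  {"dx": 0, "dy": -0.004, "dz": 0, "ax": 0, "ay": 0, "az": 1},
  {"dx": 0, "dy": -0.004, "dz": 0, "ax": 0, "ay": 0, "az": 1},
  {"dx": 0.0005, "dy": -0.003, "dz": 0, "ax": 0, "ay": 0, "az": 1},
  {"dx": 0.0005, "dy": -0.003, "dz": 0, "ax": 0, "ay": 0, "az": 1},
])

```text
time_s: 4.88
ee_pos: [0.4812, -0.0603, 0.0868]
eef_rot: [3.124, -0.013, 0.787]
force: [0.8, 0.7, -0.8]
grip_width: 0.0004
```

```bash
python3 plan.py -140 -142 -144 -146 -148
```

```text
pos [ 0.4812 -0.0603  0.0868] r 0.0879 ang -138.4 yaw 45.1 F [ 0.8  0.7 -0.8]
-140.0 dx -0.0009 dy -0.0025 dz 0.0018
-142.0 dx 0.0003 dy -0.0031 dz 0.0018
-144.0 dx 0.0004 dy -0.0031 dz 0.0018
-146.0 dx 0.0005 dy -0.0031 dz 0.0018
-148.0 dx 0.0006 dy -0.0030 dz 0.0018
```

The force has dropped to about zero, so it has probably tripped over. I'll look before lifting.

```bash
python3 -c "
from h import *
cv2.imwrite('pics/s4.png',cv2.resize(viewer.camera('side')[170:270,255:385,::-1],None,fx=4,fy=4))"
```

```text
(no output)
```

View pics/s4.png

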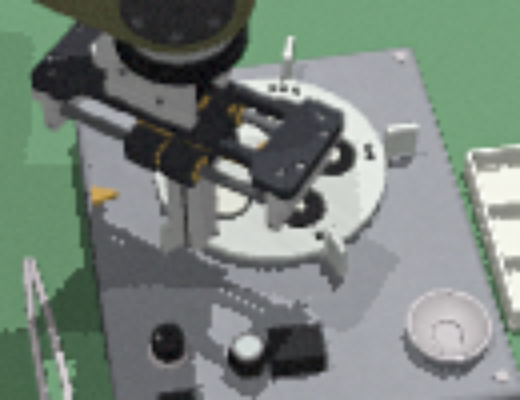

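Not there yet: tab 5 is still against the finger at (170,230), and tab 1 at (333,258) hasn't reached tab 5's old place. The zero force suggests the crest of the detent, so I'll push a little further.

>>> play_rows([
  {"dx": -0.0005, "dy": -0.003, "dz": 0, "ax": 0, "ay": 0, "az": 1},
  {"dx": 0, "dy": -0.003, "dz": 0, "ax": 0, "ay": 0, "az": 1},
  {"dx": 0, "dy": -0.003, "dz": 0, "ax": 0, "ay": 0, "az": 1},
  {"dx": 0, "dy": 0, "dz": 0, "ax": 0, "ay": 0, "az": 0},
  {"dx": 0, "dy": 0, "dz": 0, "ax": 0, "ay": 0, "az": 0},
])

```text
time_s: 5.35
ee_pos: [0.4726, -0.0525, 0.0862]
eef_rot: [3.128, -0.013, 0.728]
force: [-0.1, -0.2, -0.1]
grip_width: 0.0002
```

```bash
python3 plan.py -148 -150 -152 -154 -156; python3 -c "
from h import *
cv2.imwrite('pics/s5.png',cv2.resize(viewer.camera('side')[170:270,255:385,::-1],None,fx=4,fy=4))"
```

```text
pos [ 0.4726 -0.0525  0.0862] r 0.0899 ang -145.8 yaw 41.7 F [-0.1 -0.2 -0.1]
-148.0 dx 0.0014 dy -0.0033 dz 0.0012
-150.0 dx 0.0006 dy -0.0031 dz 0.0012
-152.0 dx 0.0007 dy -0.0030 dz 0.0012
-154.0 dx 0.0008 dy -0.0030 dz 0.0012
-156.0 dx 0.0009 dy -0.0030 dz 0.0012
```

View pics/s5.png

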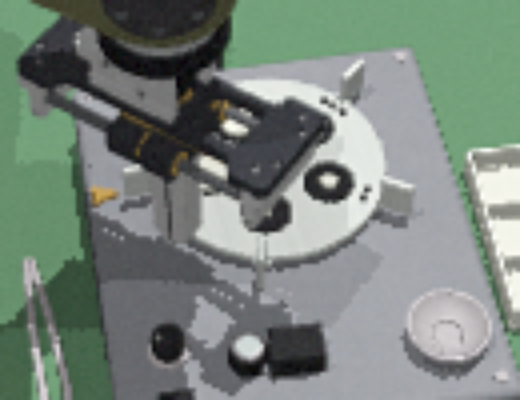

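It has sprung over: tab 5 now stands at the brass arrow at (135,185), clear of the finger, and tab 1 is at (262,262). Lifting straight up, then away.

>>> play_rows([
  {"dx": 0, "dy": 0, "dz": -0.01, "ax": 0, "ay": 0, "az": 0},
  {"dx": 0, "dy": 0, "dz": -0.02, "ax": 0, "ay": 0, "az": 0},
  {"dx": 0, "dy": 0, "dz": -0.03, "ax": 0, "ay": 0, "az": 0},
  {"dx": 0, "dy": 0, "dz": -0.03, "ax": 0, "ay": 0, "az": 0},
  {"dx": 0, "dy": 0, "dz": -0.03, "ax": 0, "ay": 0, "az": 0},
])

```text
time_s: 5.82
ee_pos: [0.4676, -0.0521, 0.2074]
eef_rot: [3.137, -0.006, 0.728]
force: [-0.6, 0.7, -0.3]
grip_width: 0.0007
```

>>> play_rows([
  {"dx": -0.03, "dy": 0.015, "dz": 0, "ax": 0, "ay": 0, "az": 0},
  {"dx": -0.03, "dy": 0.015, "dz": 0, "ax": 0, "ay": 0, "az": 0},
  {"dx": -0.03, "dy": 0.015, "dz": 0, "ax": 0, "ay": 0, "az": 0},
  {"dx": -0.03, "dy": 0.015, "dz": 0, "ax": 0, "ay": 0, "az": 0},
  {"dx": -0.03, "dy": 0.015, "dz": 0, "ax": 0, "ay": 0, "az": 0},
])

```text
time_s: 6.23
ee_pos: [0.4075, -0.21, 0.2192]
eef_rot: [3.123, -0.014, 0.739]
force: [0.9, -0.2, -0.3]
grip_width: 0.0007
```

>>> play_rows([
  {"dx": -0.03, "dy": 0, "dz": 0, "ax": 0, "ay": 0, "az": 0},
  {"dx": -0.02, "dy": 0, "dz": 0, "ax": 0, "ay": 0, "az": 0},
  {"dx": 0, "dy": 0, "dz": 0, "ax": 0, "ay": 0, "az": 0},
  {"dx": 0, "dy": 0, "dz": 0, "ax": 0, "ay": 0, "az": 0},
  {"dx": 0, "dy": 0, "dz": 0, "ax": 0, "ay": 0, "az": 0},
])

```text
time_s: 6.65
ee_pos: [0.3664, -0.2503, 0.2223]
eef_rot: [3.119, -0.014, 0.732]
force: [-0.1, 0.0, -0.5]
grip_width: 0.0003
```

```bash
python3 -c "
from h import *
o=ctrl.get_obs();print(o['time_s'],o['ee_pos'],o['force'])
im=viewer.camera('side')[...,::-1];cv2.imwrite('pics/side6.png',im)
a=cv2.imread('pics/side0.png');f=lambda i:cv2.resize(i[170:295,255:385],None,fx=3,fy=3)
cv2.imwrite('pics/s6.png',np.hstack([f(a),f(im)]))"
```

```text
6.65 [ 0.3663788  -0.25028901  0.22234492] [-0.13183863  0.00503352 -0.54313381]
```

View pics/s6.png

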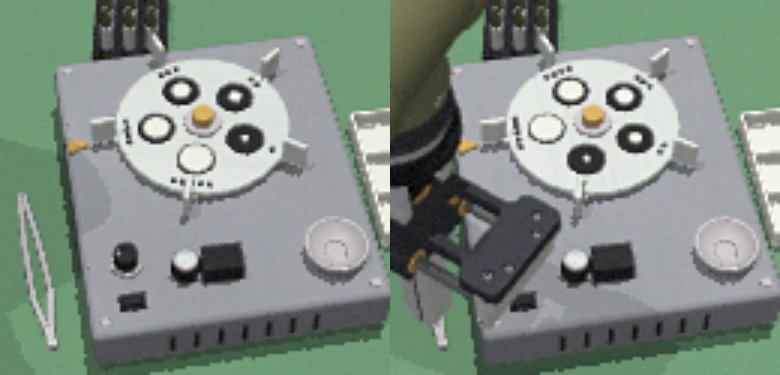

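Before and after, side by side: the widest window with five dots is now at the arrow (548,127), the tabs sit in the same click positions, and the base, dish and loupe haven't moved. The hand is clear, so I'm handing in.

```bash
python3 -c "
from station import workorder
print(workorder.hand_in())"
```

```text
the job is handed in; nothing more can be done
None
```

The five-dot station is clicked in at the brass pointer, and I've handed the job in. With the fingers shut, I pushed tab 5 clockwise by one step from station 4. It sprang over by itself, and I then lifted the hand straight up and moved it away. This took about 6.7 s on the robot's clock.

- **Forces:** the readings I took during the push were at most about 7 N, and the force was near zero after the click and after the hand was clear.
- **Final picture:** it shows the widest window at the arrow and the tabs in the same click positions as before. The base, dish, loupe and switch look unmoved.
- **Not checked:** the arm hid the dimmer knob and most of the tweezers in that last picture. The fingers stayed clear of both.
- **Disagreements:** partway through, the force dropped to zero before the turret had clicked over. A picture showed it was still resting at the crest, so I pushed slightly further. My first rough hub readings from the two cameras differed by 9 mm, so I took the pivot from the mean of the five windows instead, and the close-up view confirmed it.

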